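# Load the drying carrier and hold the sprung hood at its set index

### The arm

A 7-joint arm with a two-finger parallel gripper is mounted at the origin on the work surface. World frame = base frame: x ahead of the robot, y to its left, z up, the work surface at z = 0. Lengths are in m, angles in rad, forces in N, time in s.
With the tool pointing down it reaches from about 0.4 to 0.9 m from the base axis. Payload 5.6 kg.
Tool frame: the origin (TCP) lies between the finger pads, 19 mm behind the fingertips; this is the grasp point; y points along the fingers, z is the direction in which the jaws open and shut, and the axes are right-handed (so a half turn about y gives the same grasp; the last joint's range is limited). The gripper opens to 92 mm and grips with 3 to 60 N. Pads are 20 mm wide; open, the fingers measure 128 mm over their backs; the gripper's body (75 mm by 189 mm) begins 69 mm behind the grasp point.
Start: joints at [-1.342, 0.468, -0.012, 1.603, 0.006, 1.071, -0.056], TCP at [0.175, 0.626, 0.233] pointing down, gripper open.
Joint ranges: [-2.53, 2.53], [-0.31, 2.02], [-1.57, 1.55], [0.28, 2.44], [-1.29, 4.43], [0.15, 1.84], [-2.92, 2.92]. Speed limits (rad/s): [2.57, 2.57, 3.14, 3.14, 3.14, 3.14, 3.14].

### API

Orientations are given as a 3x3 rotation matrix whose columns are the frame's x, y, z axes.
In Python, from station import env, effector, solver, viewer, workorder, search_frame, tip_of gives the robot as it stands. Calls block until the motion is done:
- env.reach(position, orientation): joint-space move of the TCP to a pose.
- env.movel(position, frame=None, rate=0.15): straight line of the TCP; frame=None keeps the orientation; rate is the mean speed in m/s.
- env.goto_joints(angles): joint-space move.
- effector.release() and effector.grasp(squeeze=None): open the fingers fully, or close them until they stop; squeeze is the grip in N (None keeps the last).
- env.pause(seconds).
- solver.inverse_kinematics(position, orientation): joint angles nearest the present ones, or None.
- env.sense(): the state.
- viewer.read_camera(name): name is "scene" or "side" or "wrist"; returns (picture, depth): 384x512x3 uint8, red, green, blue; 384x512 float32, m along the optical axis (not along the pixel's ray), 0 where there is no reading.
- viewer.camera_info(name): a dict with "intrinsics" (3x3 intrinsics, pixels), "eye" and "rotation" of the camera in the world; the wrist camera has in their place "T_tool_cam" (4x4, takes a point from camera to tool coordinates, whose origin is the TCP and whose axes are the tool frame's). Camera axes: x right, y up, looking along -z (the intrinsics and any distortion apply to the point x, -y, -z); pixel columns grow to the right and rows downward; lengths in m; the calibration is good to about 2 mm. The wrist camera is an equidistant fisheye: a pixel r from the principal point sees the ray r / f radians off the axis. A picture is of the moment at which its call begins: read the wrist's pose just before it. camera_info takes no time and is no camera call.
A pose or a line that the arm cannot do raises env.PlanningError and nothing moves.
- workorder.finish_job(): hands the job in, once; it reports no verdict.
Trained networks look in the newest picture that a camera, given by its name, has taken for a name from the list of things; names that differ only in an ending like _2 or _b are one class to them, and where a whole thing is asked for, a point or a joint stands for the part that bears it (a point fixed in the world has none). Each returns a list of dicts, best first, with "score" (0 to 1); they miss things now and then, are a little off and sometimes report something else, mostly with a low value. They report only what shows in the picture. A call takes as long as a camera call. They do not tell look-alikes from the thing itself.
- search_frame(camera, name): "at" ([x, y, z] in m, in world coordinates, good to about 4 mm: the middle of the surface that is visible of it).
- tip_of(camera, name): "at" ([x, y, z] in m, in world coordinates, good to about 4 mm: a listed point, or the origin of a listed thing).
The state is a dict: "t": time; "joint_positions": joint angles; "joint_velocities": joint speeds; "tau": joint torques, N m; "ee_pos": TCP position; "tcp_rot": TCP orientation; "wrist_force": force on the tool from outside, world axes, zero at the start; "moment": the same for the moment, N m; "gripper_width": finger opening in m.
Only numpy, scipy, OpenCV 4.12 (cv2) and the standard library are available. Lean on these libraries where they do the work, as an engineer would, in place of code of your own. Each camera call takes 0.05 s, during which the arm holds its last target. There are 200 camera calls.

### The job

Put the three loose wooden ball knobs into the three empty pockets of the aluminium carrier, one in each, leaving the carrier and the fourth knob where they are. Then take the handle of the drying box's sprung hood, raise it until the needle points at the brass index on the quadrant, not swinging it well past (the warm air must stay in), and keep holding it there so that I can slide the carrier in: the program finishes while still holding the hood up. Leave the other things on the bench, and the index, as they are.

Things in the scene. Friction and masses are not known exactly. Their poses are not given: they have to be found in the camera images.
- carrier: Loose aluminium plate 125 x 125 x 22 mm, 0.7 kg, flat on the bench at any yaw. Origin: centre of its underside, z up, x and y along its sides. Round blind pockets, 27 mm wide, 14 mm deep, at (x,y) = (-31,-31), (31,-31), (31,31), (-31,31) mm; the first already holds knob_d, the others are hole1, 2, 3. A ball knob rests on the pocket's rim, ball centre 12 mm above the plate's top.
- carrier_hole1 (a point): Centre of the mouth of an empty pocket, level with the plate's top.
- carrier_hole2 (a point): Centre of the mouth of an empty pocket, level with the plate's top.
- carrier_hole3 (a point): Centre of the mouth of an empty pocket, level with the plate's top.
- knob_a: Turned beech ball knob: 36 mm ball, 20 g, on a short neck of 18 mm diameter with a flat foot, 38 mm high in all, standing on its foot on the bench. Origin: centre of the foot; z from foot to top.
- knob_a_center (a point): Centre of the ball of knob_a, 20 mm above its foot.
- knob_b: Turned beech ball knob: 36 mm ball, 20 g, on a short neck of 18 mm diameter with a flat foot, 38 mm high in all, standing on its foot on the bench. Origin: centre of the foot; z from foot to top.
- knob_b_center (a point): Centre of the ball of knob_b, 20 mm above its foot.
- knob_c: Turned beech ball knob: 36 mm ball, 20 g, on a short neck of 18 mm diameter with a flat foot, 38 mm high in all, standing on its foot on the bench. Origin: centre of the foot; z from foot to top.
- knob_c_center (a point): Centre of the ball of knob_c, 20 mm above its foot.
- knob_d: Turned beech ball knob: 36 mm ball, 20 g, on a short neck of 18 mm diameter with a flat foot, 38 mm high in all, already in a pocket of the carrier. Origin: centre of the foot; z from foot to top.
- knob_d_center (a point): Centre of the ball of knob_d, 20 mm above its foot.
- dryer: Drying box, fixed: grey steel base 280 mm deep, 260 wide, 58 high, under a green hood; blower housing (103 mm high) behind, control box at its -y side. Origin: centre of the base's underside (not of the blower); z up; its front, with the hood's handle, faces its own -x. The closed hood spans x -144 to 126, y +-132 mm, top 133 mm above the bench.
- hood (a joint): Hood angle, rad: 0 shut, growing as its front rises, to 1.1. Hinge line parallel to the dryer's y axis at x = 130, z = 60 mm in the dryer's frame. A spring and its weight shut it by itself (about 6 to 11 N upward at the handle holds it); nothing keeps it open.
- hood_handle (a point): Middle of the handle, a round steel bar of 12 mm diameter, 120 mm long between its two standoffs, parallel to the dryer's y axis, its axis 46 mm in front of the hood's front face. It turns with the hood. With the hood shut it is 320 mm in front of the hinge line (towards the dryer's -x) and 32 mm above it, 92 mm above the bench.
- needle_tip (a point): Tip of the dark steel needle fixed to the hood, 150 mm from the hinge line, that sweeps the aluminium quadrant (graduated arc plate) on the dryer's +y side.
- index (a joint): Angle at which the index is set on the quadrant, rad, on the same scale as joint hood: needle and index agree when the two joints read the same. Somewhere in 0.4 to 0.75.
- index_mark (a point): Pointed end of the small brass index (20 mm saddle with a thumbscrew), clamped on the quadrant's rim, 150 mm from the hinge line; the needle tip meets this point.
- pencil: Bystander: red pencil, 170 mm long, lying flat along its x; origin under its middle.
- sanding_block: Bystander: cork sanding block 75 x 45 x 30 mm; origin under its middle.
- wax_tin: Bystander: round tin, 72 mm diameter, 42 mm high; origin under its middle.
- caliper: Bystander: steel caliper, 200 mm long along its x, jaws 55 mm to its -y, up to 14 mm high; origin under the middle of the beam.
- hood_hinge (a point): Middle of the hinge line, fixed: x = 130, y = 0, z = 60 mm in the dryer's frame.
- brush: Bystander: flat hand brush 160 mm long lying along its x; origin under its middle.
Mind the look-alikes: they are no part of the job. Leave any green look-alike of the carrier alone. Leave any pink or white look-alike of the knob_d alone.

How it is judged:
By the outcome, as a careful person would: the job done as asked, in the order asked, and still so for the second after the job is handed in, while the arm keeps its last pose, push and grip.
It also fails if it takes over 72 s, if anything falls off the work surface, if the arm or the gripper's body presses on something with over 40 N, if the wrist force passes 120 N, or if a joint passes its speed limit or range.

## Working session

There is one attempt and no reset: what is moved stays moved. The work goes in short steps, each a Python script; the robot and the scene stay as the last script left them, time stands still between calls to the robot, and variables do not carry over. Pictures are saved under pics/ and viewed, and the job is handed in when it is done.

```bash
ls; mkdir -p pics; cat > h.py <<'E'
import numpy as np, cv2
from station import env, effector, solver, viewer, workorder, search_frame, tip_of
def save(n,p,crop=None,s=1):
    if crop: p=p[crop[0]:crop[1],crop[2]:crop[3]]
    p=cv2.resize(p,None,fx=s,fy=s,interpolation=cv2.INTER_CUBIC)
    cv2.imwrite(f'pics/{n}.png',p[:,:,::-1])
def world(cam,u,v,d):
    i=viewer.camera_info(cam);K=np.array(i['intrinsics'])
    p=np.array([(u-K[0,2])/K[0,0]*d,-(v-K[1,2])/K[1,1]*d,-d])
    return np.array(i['rotation'])@p+np.array(i['eye'])
def pix(cam,P):
    i=viewer.camera_info(cam);K=np.array(i['intrinsics'])
    p=np.array(i['rotation']).T@(np.array(P)-np.array(i['eye']))
    return K[0,0]*p[0]/-p[2]+K[0,2],K[1,1]*-p[1]/-p[2]+K[1,2]
E
python3 - <<'E'
from h import *
np.set_printoptions(precision=3,suppress=True)
for c in ['scene','side']:
    p,d=viewer.read_camera(c); save(c+'0',p,s=1.5)
    print(c,viewer.camera_info(c))
    for n in ['carrier','carrier_hole1','knob_a_center','knob_d_center','dryer','hood_hinge','hood_handle','needle_tip','index_mark']:
        print(n,[(round(r['score'],2),np.round(r['at'],3).tolist(),np.round(pix(c,r['at'])).tolist()) for r in tip_of(c,n)][:7])
print(viewer.camera_info('wrist')); s=env.sense();print(s)
E
```

```text
pics
scene {'intrinsics': array([[352.437,   0.   , 259.431],
       [  0.   , 352.437, 187.727],
       [  0.   ,   0.   ,   1.   ]]), 'eye': array([1.074, 0.031, 1.08 ]), 'rotation': array([[-0.08 , -0.859,  0.505],
       [ 0.997, -0.067,  0.044],
       [-0.005,  0.507,  0.862]])}
carrier [(0.74, [0.243, 0.352, 0.001], [363.0, 149.0]), (0.69, [0.216, -0.29, 0.004], [196.0, 133.0]), (0.63, [0.539, 0.06, -0.004], [282.0, 215.0])]
carrier_hole1 [(0.97, [0.567, 0.098, 0.021], [293.0, 220.0]), (0.89, [0.208, 0.345, 0.023], [362.0, 138.0]), (0.87, [0.288, 0.358, 0.021], [367.0, 156.0]), (0.86, [0.201, -0.248, 0.02], [207.0, 128.0]), (0.85, [0.512, 0.022, 0.02], [271.0, 204.0]), (0.72, [0.575, 0.038, 0.02], [275.0, 221.0]), (0.71, [0.234, -0.332, 0.021], [184.0, 133.0])]
knob_a_center [(0.47, [0.409, 0.287, 0.025], [349.0, 182.0])]
knob_d_center [(0.64, [0.408, 0.286, 0.002], [347.0, 185.0]), (0.47, [0.341, 0.193, 0.02], [321.0, 165.0]), (0.42, [0.504, 0.087, 0.035], [291.0, 201.0])]
dryer [(0.38, [0.566, 0.096, 0.027], [293.0, 219.0])]
hood_hinge [(0.57, [0.524, -0.479, 0.058], [122.0,
[... 1940 characters left out ...]
ray([[ 0.001, -0.955, -0.296, -0.084],
       [ 0.001,  0.296, -0.955, -0.15 ],
       [ 1.   ,  0.001,  0.001, -0.   ],
       [ 0.   ,  0.   ,  0.   ,  1.   ]])}
{'t': 1.0, 'joint_positions': array([-1.342,  0.467, -0.012,  1.603,  0.006,  1.071, -0.056]), 'joint_velocities': array([ 0.   , -0.001, -0.001,  0.001,  0.   , -0.001,  0.   ]), 'tau': array([  0.   , -52.044,  -0.012, -24.406,  -0.057,   0.011,   0.   ]), 'ee_pos': array([0.175, 0.626, 0.233]), 'tcp_rot': array([[ 0.963,  0.   ,  0.269],
       [-0.269,  0.   ,  0.963],
       [ 0.   , -1.   ,  0.   ]]), 'wrist_force': array([0.258, 0.223, 0.211]), 'moment': array([-0.003, -0.026, -0.015]), 'gripper_width': 0.09208329952867936}
```

View pics/scene0.png

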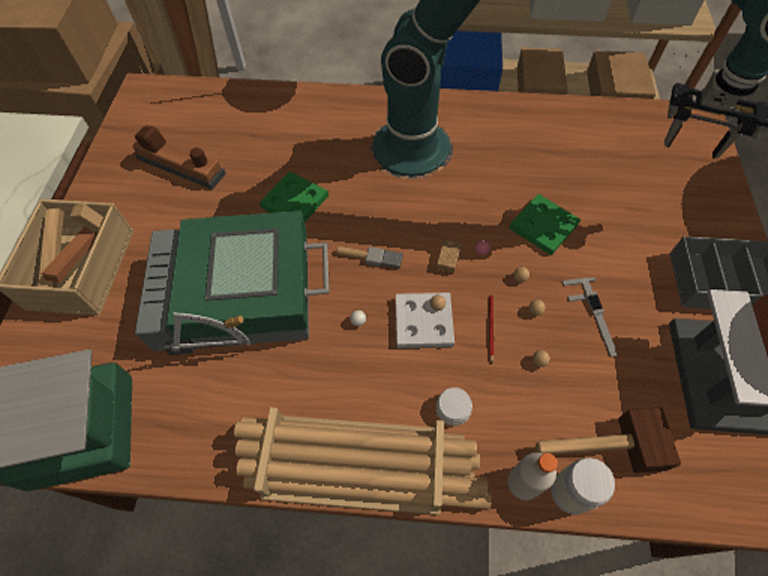

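View pics/side0.png

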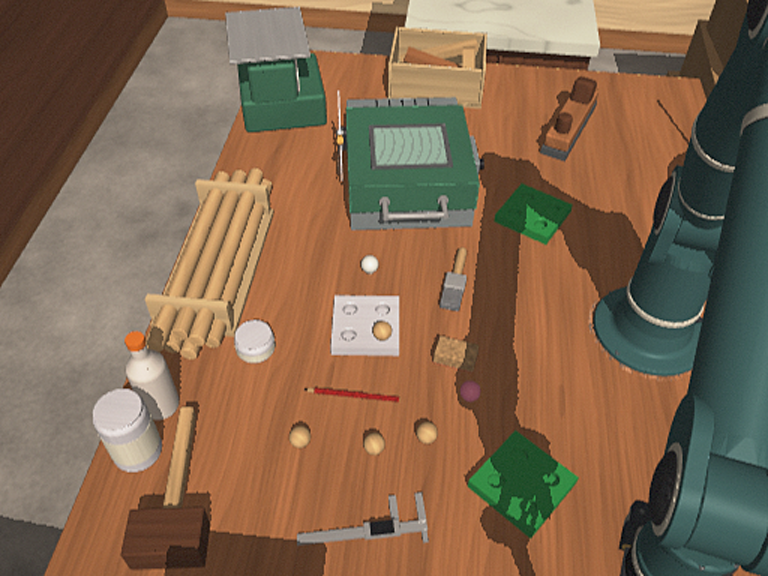

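The aluminium plate is at scene (283,213). The loose beech knobs are at scene (348,183), (358,205) and (361,239). The white knob at (239,212), the pink knob at (322,166) and the two green plates are look-alikes. Next I'll take a close look with the wrist camera.

```bash
cat >> h.py <<'E'
np.set_printoptions(precision=4,suppress=True)
def down(yaw): # jaw (z) axis at yaw in the world xy-plane, y down
    z=np.array([np.cos(yaw),np.sin(yaw),0]);y=np.array([0,0,-1.]);return np.c_[np.cross(y,z),y,z]
def wcloud():
    s=env.sense();p,d=viewer.read_camera('wrist');i=viewer.camera_info('wrist');K=i['intrinsics'];T=i['T_tool_cam']
    v,u=np.mgrid[:384,:512];a=(u-K[0,2])/K[0,0];b=(v-K[1,2])/K[1,1];r=np.hypot(a,b)+1e-9
    t=np.tan(np.minimum(r,1.5))/r
    P=np.stack([a*t*d,-b*t*d,-d],-1)@T[:3,:3].T+T[:3,3]
    W=P@s['tcp_rot'].T+s['ee_pos'];W[d<=0]=np.nan;W[r>1.4]=np.nan
    return p,W
def cloud(c):
    p,d=viewer.read_camera(c);i=viewer.camera_info(c);K=i['intrinsics'];v,u=np.mgrid[:384,:512]
    W=np.stack([(u-K[0,2])/K[0,0]*d,-(v-K[1,2])/K[1,1]*d,-d],-1)@np.array(i['rotation']).T+i['eye'];W[d<=0]=np.nan
    return p,W
from scipy.optimize import least_squares
def ball(W,xy,z,R=.018,rad=.025,zc=None):
    m=(np.hypot(W[...,0]-xy[0],W[...,1]-xy[1])<rad)&(W[...,2]>z-.006)
    Q=W[m]
    f=least_squares(lambda c:np.linalg.norm(Q-c,axis=1)-R,[*xy,z],loss='soft_l1',f_scale=.001)
    return f.x,len(Q),np.abs(f.fun).mean()
def plate(W,xy,z=.022,rad=.1,tol=.004):
    m=(np.hypot(W[...,0]-xy[0],W[...,1]-xy[1])<rad)&(abs(W[...,2]-z)<tol)
    Q=W[m];(c,s,a)=cv2.minAreaRect((Q[:,:2]*1000).astype(np.float32))
    return np.array(c)/1000,s,a,np.median(Q[:,2])
E
python3 - <<'E'
from h import *
for yaw in (np.pi,0.,np.pi/2):
    print(yaw,solver.inverse_kinematics([.5,.14,.3],down(yaw)))
env.reach([.47,.17,.28],down(np.pi/2))
p,W=wcloud();save('w1',p,s=1.5);np.save('W1.npy',W)
print(env.sense()['ee_pos'],env.sense()['t'])
for n in ['knob_a_center','carrier_hole1']:
    print(n,[(round(r['score'],2),np.round(r['at'],3).tolist()) for r in tip_of('wrist',n)][:8])
ps,S=cloud('side');pc,C=cloud('scene')
for nm,X in (('w',W),('side',S),('scene',C)):
    for xy in ([.409,.284],[.488,.313],[.612,.317],[.505,.09]):
        try: print(nm,xy,ball(X,xy,.034 if xy[1]<.2 else .02))
        except Exception as e: print(nm,e)
    try: print(plate(X,[.539,.061]))
    except Exception as e: print(e)
E
```

```text
3.141592653589793 [-0.4159  0.1772  0.0893  1.8487 -0.0175  1.1165  2.8213]
0.0 [-0.8087  0.1805  0.5407  1.8721 -0.103   1.1164 -0.2299]
1.5707963267948966 [-0.6395  0.1746  0.3447  1.8624 -0.0654  1.1155  1.2999]
[0.4698 0.171  0.2799] 3.0167
knob_a_center [(0.73, [0.408, 0.281, 0.021]), (0.32, [0.372, 0.112, -0.0])]
carrier_hole1 [(0.98, [0.564, 0.093, 0.023]), (0.82, [0.579, 0.032, 0.021]), (0.82, [0.24, 0.394, 0.02]), (0.73, [0.207, -0.251, 0.021]), (0.62, [0.511, 0.029, 0.022]), (0.6, [0.292, 0.355, 0.024])]
w [0.409, 0.284] (array([0.4076, 0.2823, 0.0187]), 493, np.float64(0.0004969809560642269))
w [0.488, 0.313] (array([0.4924, 0.3128, 0.0188]), 446, np.float64(0.0005366805742207132))
w [0.612, 0.317] (array([0.612, 0.317, 0.02 ]), 0, np.float64(nan))
w [0.505, 0.09] (array([0.5051, 0.0884, 0.0329]), 510, np.float64(0.00046452240190502145))
(array([0.5389, 0.0602]), (126.90725708007812, 127.01019287109375), 5.792957305908203, np.float64(0.02097644798875198))
side [0.409, 0.284] (array([0.4075, 0.2829, 0.0181]), 160, np.float64(0.0012159176279525686))
side [0.488, 0.313] (arra
[... 291 characters left out ...]
8096923828, 129.83523559570312), 5.79998779296875, np.float64(0.02056885072694825))
scene [0.409, 0.284] (array([0.4081, 0.2827, 0.0209]), 85, np.float64(0.0012082238224879938))
scene [0.488, 0.313] (array([0.4923, 0.3137, 0.0206]), 89, np.float64(0.0011779904640817592))
scene [0.612, 0.317] (array([0.6159, 0.3146, 0.0209]), 100, np.float64(0.001033809024943556))
scene [0.505, 0.09] (array([0.4895, 0.0928, 0.3692]), 296, np.float64(0.09416590929559727))
(array([0.539 , 0.0614]), (128.45330810546875, 125.13362884521484), 5.692961692810059, np.float64(0.02238667990557963))h.py:34: RuntimeWarning: Mean of empty slice.
  return f.x,len(Q),np.abs(f.fun).mean()
  ret = ret.dtype.type(ret / rcount)
```

View pics/w1.png

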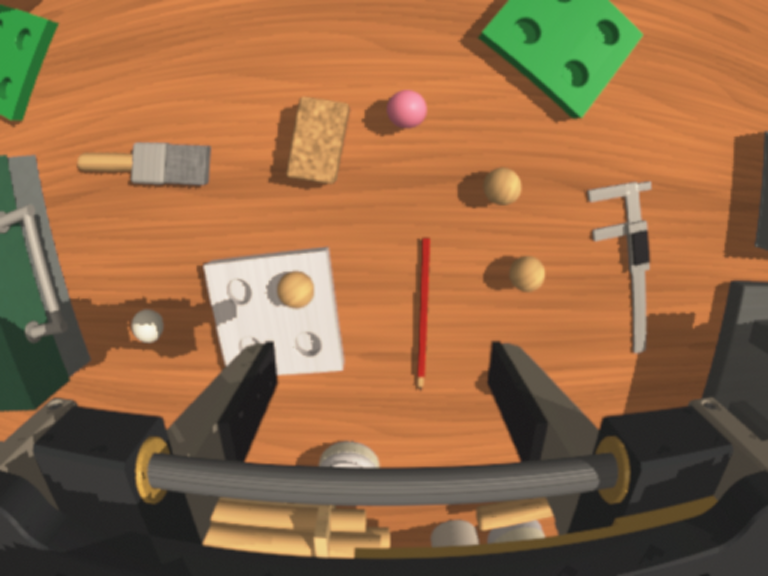

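The wrist, side and scene clouds agree to about 1 mm. The carrier is at (0.539, 0.0607), yaw 5.8°, and the knob_d position fits that. I'll pick up the first knob.

```bash
cat >> h.py <<'E'
CC=np.array([.539,.0607]);CA=np.radians(5.8)
def hole(lx,ly):
    R=np.array([[np.cos(CA),-np.sin(CA)],[np.sin(CA),np.cos(CA)]]);return CC+R@[lx,ly]
def transfer(k,pyaw,h,hyaw,w=True):
    P,H=down(np.radians(pyaw)),down(np.radians(hyaw))
    env.reach([*k,.10],P)
    env.movel([*k,.030],rate=.12); effector.grasp(8)
    print('width',env.sense()['gripper_width'])
    env.movel([*k,.12],rate=.2)
    if env.sense()['gripper_width']<.03: print('missed');return
    env.movel([*h,.12],H,rate=.25)
    env.movel([*h,.060],rate=.15);f0=env.sense()['wrist_force']
    env.movel([*h,.0455],rate=.05);print('dF',env.sense()['wrist_force']-f0,env.sense()['ee_pos'],env.sense()['gripper_width'])
    effector.release()
    env.movel([*h,.13],rate=.2);print('t',env.sense()['t'])
E
python3 - <<'E'
from h import *
transfer([.4922,.3133],105,hole(.031,-.031),50.8)
p,W=wcloud();save('w2',p,s=1.5)
print(ball(W,hole(.031,-.031),.034),hole(.031,-.031),plate(W,CC))
p,S=cloud('side');print(ball(S,hole(.031,-.031),.034),plate(S,CC))
E
```

```text
width 0.035002006590723805
dF [ 0.2128  1.0886 -1.3975] [0.5729 0.0329 0.0454] 0.035202271341136904
t 10.1833
(array([0.5598, 0.0458, 0.1989]), 3131, np.float64(0.06271857167611099)) [0.573 0.033] (array([0.539 , 0.0606]), (125.85137176513672, 126.3094482421875), 5.7185750007629395, np.float64(0.020989518797662282))
(array([0.5705, 0.0407, 0.2475]), 420, np.float64(0.1274380415806989)) (array([0.5397, 0.063 ]), (123.00621032714844, 128.18603515625), 5.786375999450684, np.float64(0.02035082277036082))
```

View pics/w2.png

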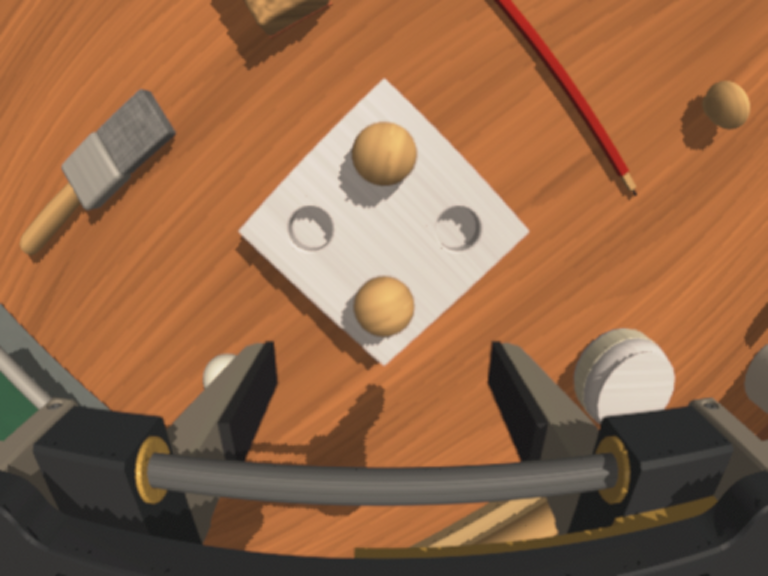

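The first knob is seated at (384,305) and the carrier hasn't moved. Now the other two.

```bash
python3 - <<'E'
from h import *
transfer([.4078,.2826],110,hole(-.031,-.031),140.8)
transfer([.616,.3148],90,hole(.031,.031),140.8)
# look at carrier and dryer
env.reach([.60,-.02,.27],down(np.radians(50)))
p,W=wcloud();save('w3',p,s=1.5);np.save('W3.npy',W)
for h in ((-.031,.031),(.031,.031),(.031,-.031),(-.031,-.031)):
    print(hole(*h),ball(W,hole(*h),.034))
print(plate(W,CC),env.sense()['t'])
for c in ['wrist']:
  for n in ['hood_hinge','hood_handle','needle_tip','index_mark','dryer']:
    print(n,[(round(r['score'],2),np.round(r['at'],3).tolist()) for r in tip_of(c,n)][:4])
p,C=cloud('scene');np.save('C3.npy',C);save('s3',p,(100,260,80,240),4)
p,S=cloud('side');np.save('S3.npy',S);save('d3',p,(40,180,180,340),4)
E
```

```text
width 0.035273723690041066
dF [ 0.013   0.6529 -0.1169] [0.5112 0.0267 0.0454] 0.03493388707933995
t 17.4167
width 0.0352746767843493
dF [-0.0297  0.0093 -0.0021] [0.5666 0.0946 0.0454] 0.0348224043080748
t 24.375
[0.505  0.0884] (array([0.5049, 0.0886, 0.0324]), 602, np.float64(0.0005108524359814481))
[0.5667 0.0947] (array([0.5665, 0.0947, 0.0325]), 579, np.float64(0.0004956205070889265))
[0.573 0.033] (array([0.5726, 0.0333, 0.0326]), 583, np.float64(0.0004308365025686324))
[0.5113 0.0267] (array([0.5108, 0.0268, 0.0326]), 599, np.float64(0.000435029191087508))
(array([0.5387, 0.0607]), (125.88782501220703, 126.44346618652344), 5.983508110046387, np.float64(0.020899350361107266)) 25.575
hood_hinge []
hood_handle [(0.64, [0.533, 0.214, -0.002]), (0.62, [0.469, -0.167, 0.089]), (0.37, [0.572, 0.035, 0.012])]
needle_tip [(0.53, [0.571, 0.032, 0.013])]
index_mark [(0.19, [0.467, -0.167, 0.09])]
dryer [(0.66, [0.499, -0.349, -0.002])]
```

View pics/w3.png

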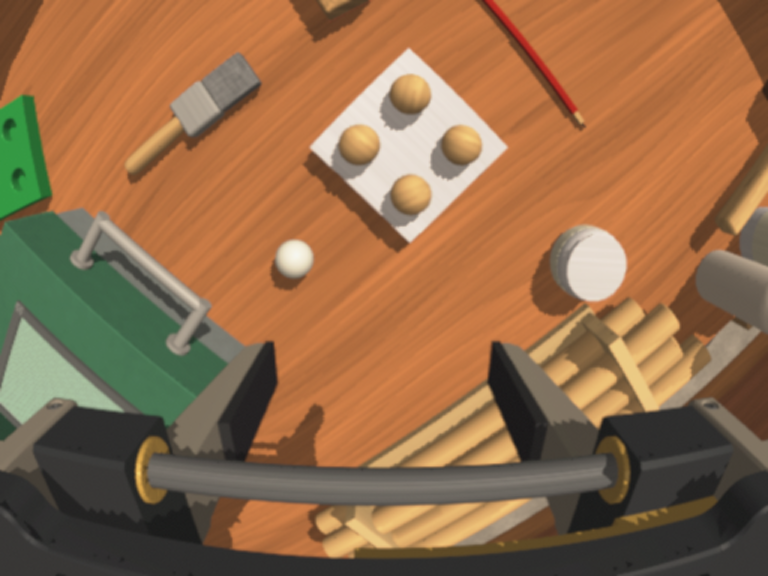

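View pics/s3.png

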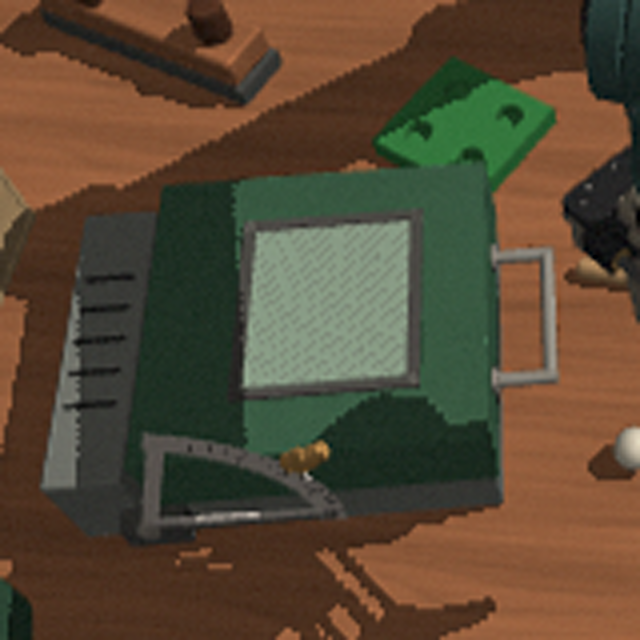

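View pics/d3.png

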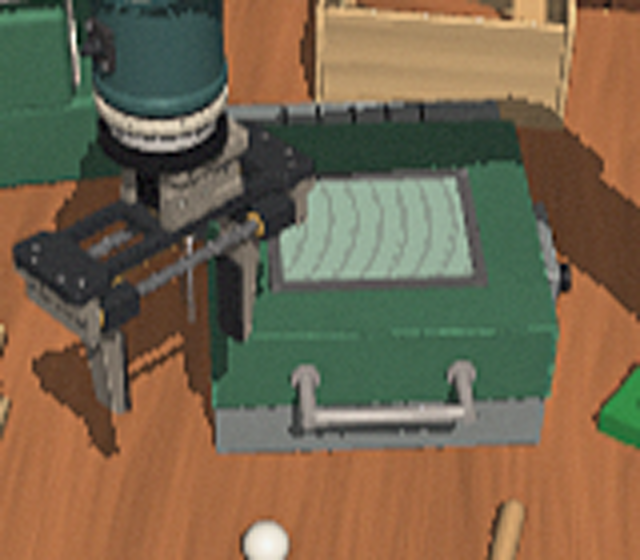

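All four knobs are seated (centres within 0.5 mm of the pockets) and the carrier hasn't moved. Now I need the dryer pose and the index angle.

```bash
python3 - <<'E'
from h import *
W=np.load('W3.npy');C=np.load('C3.npy');S=np.load('S3.npy')
for n,X in (('wr',W),('scene',C),('side',S)):
    X=X.reshape(-1,3);X=X[np.isfinite(X).all(1)]
    m=(abs(X[:,0]-.467)<.06)&(X[:,1]>-.18)&(X[:,1]<-.14)&(X[:,2]>.088)&(X[:,2]<.104);B=X[m]
    vx,vy,x0,y0=cv2.fitLine(B[:,:2].astype(np.float32),cv2.DIST_HUBER,0,.001,.001).ravel()
    print(n,'bar',m.sum(),'dir deg',np.degrees(np.arctan(vy/vx)),(x0,y0),'zmax',np.percentile(B[:,2],98),'x range',B[:,0].min(),B[:,0].max())
    m=(X[:,0]>.33)&(X[:,0]<.64)&(X[:,1]>-.53)&(X[:,1]<-.2)&(X[:,2]>.12)&(X[:,2]<.138);B=X[m]
    print(' top',m.sum(),cv2.minAreaRect((B[:,:2]*1000).astype(np.float32)),np.median(B[:,2]))
q=env.sense()['joint_positions']
for a in (30,40,50):
  for x in (.68,.72,.76):
    for y in (-.33,-.25,-.18):
      a_=np.radians(a);Y=np.array([-np.sin(a_),0,-np.cos(a_)]);Z=np.array([0,-1.,0]);
      r=solver.inverse_kinematics([x,y,.27],np.c_[np.cross(Y,Z),Y,Z])
      if r is not None: print(a,x,y,r)
E
```

```text
wr bar 923 dir deg 9.00259 (np.float32(0.4530404), np.float32(-0.16378345)) zmax 0.0972139888459125 x range 0.40706041243143204 0.5267373228321957
 top 9305 ((499.07867431640625, -298.2628479003906), (222.022216796875, 259.81573486328125), 26.860740661621094) 0.1320630605378361
scene bar 119 dir deg 10.256003 (np.float32(0.4570226), np.float32(-0.16586441)) zmax 0.09968087024996465 x range 0.4070346227445586 0.5252929978993985
 top 5692 ((498.80621337890625, -341.88201904296875), (266.63330078125, 271.532958984375), 10.015554428100586) 0.13346408324134817
side bar 143 dir deg 10.298566 (np.float32(0.4728509), np.float32(-0.15905283)) zmax 0.09810989324560987 x range 0.4071572989445574 0.5268424639795455
 top 3554 ((497.234130859375, -341.9591979980469), (264.8210144042969, 282.2319030761719), 9.342963218688965) 0.13101422728187
```

```bash
cat >> h.py <<'E'
DY=np.radians(10.);DX=np.array([np.sin(DY),-np.cos(DY),0]);DYY=np.array([np.cos(DY),np.sin(DY),0]);UZ=np.array([0,0,1.])
DO=np.array([.5004,-.3508,0]);HG=DO+.130*DX+.060*UZ
def loc(x,y,z): return DO+x*DX+y*DYY+z*UZ
def handle(th,s=0.,r=.3216): 
    a=th+np.arctan2(.032,.320); return HG-r*np.cos(a)*DX+r*np.sin(a)*UZ+s*DYY
def tip(th,y=.151): return HG-.15*np.cos(th)*DX+.15*np.sin(th)*UZ+y*DYY
def htool(al,sg=1):
    Y=np.cos(al)*DX-np.sin(al)*UZ; Z=sg*(np.sin(al)*DX+np.cos(al)*UZ); return np.c_[np.cross(Y,Z),Y,Z]
E
python3 - <<'E'
from h import *
p,_=viewer.read_camera('scene');c=(185,245,110,190);k=10
q=cv2.resize(p[c[0]:c[1],c[2]:c[3]],None,fx=k,fy=k,interpolation=cv2.INTER_CUBIC)
for th in np.arange(0,.81,.1):
    u,v=pix('scene',tip(th));cv2.circle(q,(int((u-c[2]+.5)*k),int((v-c[0]+.5)*k)),3,(255,0,255),-1)
u,v=pix('scene',tip(.575));cv2.circle(q,(int((u-c[2]+.5)*k),int((v-c[0]+.5)*k)),5,(0,0,255),1)
save('ix',q)
print([(round(r['score'],2),np.round(r['at'],4)) for r in tip_of('scene','index_mark')])
viewer.read_camera('side')
print([(round(r['score'],2),np.round(r['at'],4)) for r in tip_of('side','index_mark')])
for sg in (1,-1):
  for s in (-.03,0,.03):
    for al0 in (15,20,30,40):
      o=''
      for th in (0,.2,.4,.6):
        for rot in (0,.5,1):
          ok=solver.inverse_kinematics(handle(th,s),htool(np.radians(al0)-rot*th,sg)) is not None
          o+='01'[ok]
        o+=' '
      pre=solver.inverse_kinematics(handle(0,s)-.08*htool(np.radians(al0),sg)[:,1],htool(np.radians(al0),sg)) is not None
      print(sg,s,al0,o,pre)
E
```

```text
[(0.52, array([ 0.6492, -0.3305,  0.141 ])), (0.16, array([0.5089, 0.0305, 0.038 ]))]
[(0.47, array([0.3677, 0.1168, 0.002 ]))]
1 -0.03 15 111 111 111 111  True
1 -0.03 20 111 111 111 111  True
1 -0.03 30 111 111 111 111  True
1 -0.03 40 111 111 111 111  True
1 0 15 111 111 111 111  True
1 0 20 111 111 111 111  True
1 0 30 111 111 111 111  True
1 0 40 111 111 111 111  True
1 0.03 15 111 111 111 111  True
1 0.03 20 111 111 111 111  True
1 0.03 30 111 111 111 111  True
1 0.03 40 111 111 111 111  True
-1 -0.03 15 111 111 111 111  True
-1 -0.03 20 111 111 111 111  True
-1 -0.03 30 111 111 111 111  True
-1 -0.03 40 111 111 111 111  True
-1 0 15 111 111 111 111  True
-1 0 20 111 111 111 111  True
-1 0 30 111 111 111 111  True
-1 0 40 111 111 111 111  True
-1 0.03 15 111 111 111 111  True
-1 0.03 20 111 111 111 111  True
-1 0.03 30 111 111 111 111  True
-1 0.03 40 111 111 111 111  True
```

View pics/ix.png

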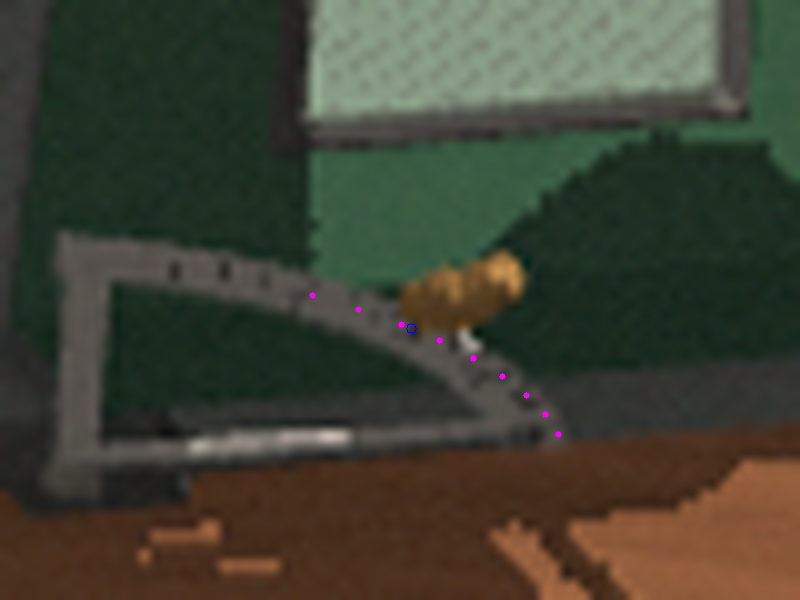

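Both cameras put the index tip at a radius of about 150 mm and an angle of about 0.577 rad. I'm approaching the handle from the front, tilted 20° down, with the jaws vertical because the gap to the hood is only 46 mm.

```bash
cat >> h.py <<'E'
AL=np.radians(20);SH=.012
def hpose(th,sg,back=.003,r=.3216):
    R=htool(AL-th,sg);return handle(th,SH,r)-back*R[:,1],R
E
python3 - <<'E'
from h import *
P,R=hpose(0,-1,.10)
env.movel([.5,.0,.35],rate=.3)
for sg in (1,-1): print(sg,solver.inverse_kinematics(hpose(0,sg,.1)[0]+[0,0,.2],htool(AL,sg)))
q=env.sense()['joint_positions'];print(q)
env.reach(P+[0,0,.2],R)
print(env.sense()['joint_positions'],env.sense()['t'])
env.movel(P,rate=.2)
p,_=viewer.read_camera('side');save('h1s',p,s=1.5)
p,_=viewer.read_camera('scene');save('h1c',p,(80,300,80,380),2.6)
print(env.sense()['wrist_force'],env.sense()['t'])
E
```

```text
1 [-0.1243  0.3832 -0.5105  2.1046  1.1398  1.6845 -2.5826]
-1 [-0.8607  0.3332  0.3533  2.1511  1.0094  1.4297  0.6745]
[-0.548   0.0937  0.5241  1.843  -0.0505  1.2164  0.8649]
[-0.8595  0.3353  0.3544  2.1499  1.008   1.4291  0.6749] 27.7
[0.3074 0.6557 0.3103] 28.95
```

View pics/h1s.png

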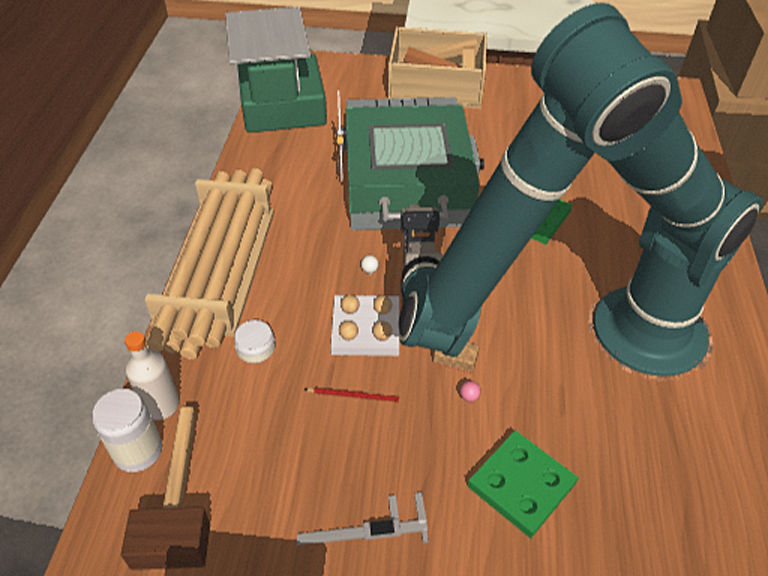

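View pics/h1c.png

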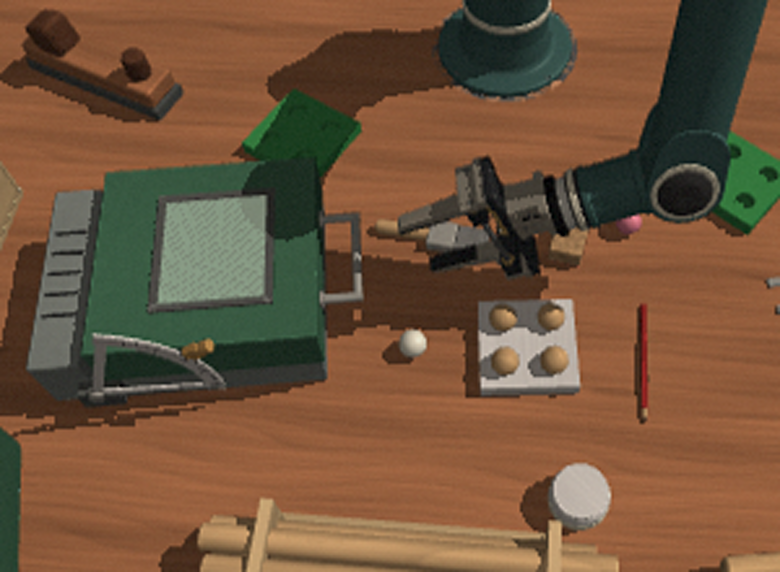

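```bash
python3 - <<'E'
from h import *
P,R=hpose(0,-1)
f0=env.sense()['wrist_force']
env.movel(P,rate=.12);print('in',env.sense()['wrist_force']-f0)
effector.grasp(25);s=env.sense();print('grip',s['gripper_width'],s['wrist_force']-f0,s['ee_pos'],P)
if s['gripper_width']>.008:
    for th in (.06,.12,.2):
        P,R=hpose(th,-1);env.movel(P,R,rate=.08);s=env.sense();print(th,s['gripper_width'],s['wrist_force']-f0,s['ee_pos']-P)
p,_=viewer.read_camera('scene');save('l1',p,(150,270,80,240),5);print(s['t'])
E
```

```text
in [-1.1769 -1.1568 -1.4154]
grip 0.011117447739529726 [-0.0782 -1.0646 -3.5374] [ 0.4787 -0.1587  0.0926] [ 0.4787 -0.1588  0.093 ]
0.06 0.011247134948710933 [-2.4119  1.4951 -7.9316] [-0.0001  0.0008 -0.0011]
0.12 0.01106253805842356 [-4.5738  7.9856 -5.7549] [-0.0002  0.0015 -0.0009]
0.2 0.01088430091335376 [-4.93    6.0272 -7.1648] [-0.0001  0.0011 -0.0006]
32.35
```

View pics/l1.png

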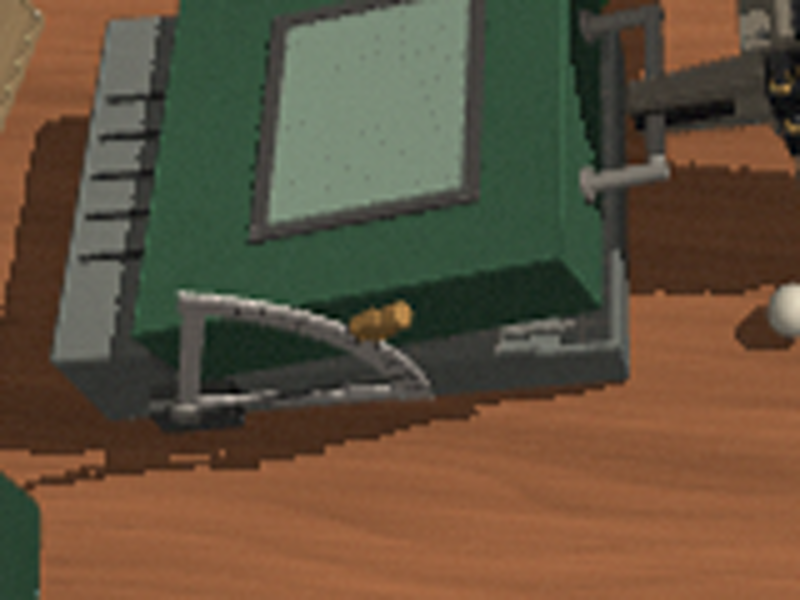

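The grip holds: the width reads 11 mm on the 12 mm bar, forces are small and the hood follows. I'll continue to just short of the index.

```bash
python3 - <<'E'
from h import *
for th in (.3,.4,.48,.53):
    P,R=hpose(th,-1);env.movel(P,R,rate=.1);s=env.sense();print(th,s['gripper_width'],s['wrist_force'],s['ee_pos']-P)
p,_=viewer.read_camera('scene');save('l2',p,(185,245,110,190),10)
for n in ['needle_tip','index_mark','hood_handle']: print(n,[(round(r['score'],2),np.round(r['at'],4)) for r in tip_of('scene',n)][:3])
p,_=viewer.read_camera('side');save('l2s',p,(50,130,190,290),8)
for n in ['needle_tip','index_mark','hood_handle']: print(n,[(round(r['score'],2),np.round(r['at'],4)) for r in tip_of('side',n)][:3])
p,W=wcloud();save('l2w',p,s=1.5)
print(env.sense()['t'])
E
```

```text
0.3 0.011145464010044553 [-3.631   5.6274 -5.3063] [-0.0001  0.0007 -0.0004]
0.4 0.011222995053735736 [-2.9437  4.9951 -6.171 ] [-0.      0.0004 -0.0004]
0.48 0.011161446752261085 [-3.3006  4.4834 -5.9228] [-0.      0.0003 -0.0005]
0.53 0.01160018567017461 [-2.6765  4.3859 -6.7181] [ 0.      0.0003 -0.0005]
needle_tip [(0.77, array([ 0.6549, -0.3244,  0.1352]))]
index_mark [(0.49, array([0.57  , 0.034 , 0.0334]))]
hood_handle [(0.96, array([ 0.4778, -0.2232,  0.2492]))]
needle_tip [(0.15, array([0.5117, 0.0264, 0.0317]))]
index_mark [(0.6, array([ 0.6488, -0.3281,  0.1419])), (0.15, array([0.5057, 0.0889, 0.0122]))]
hood_handle [(0.96, array([ 0.478 , -0.22  ,  0.2436]))]
34.5
```

View pics/l2.png

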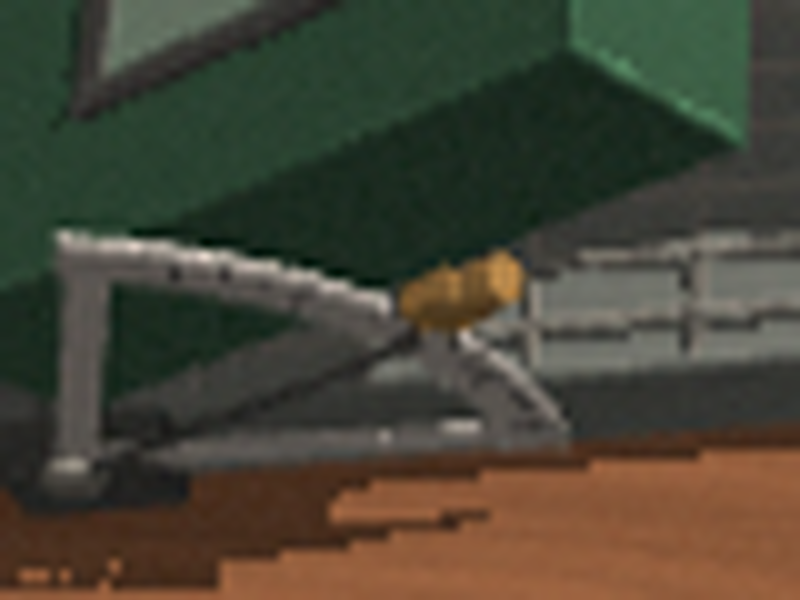

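View pics/l2s.png

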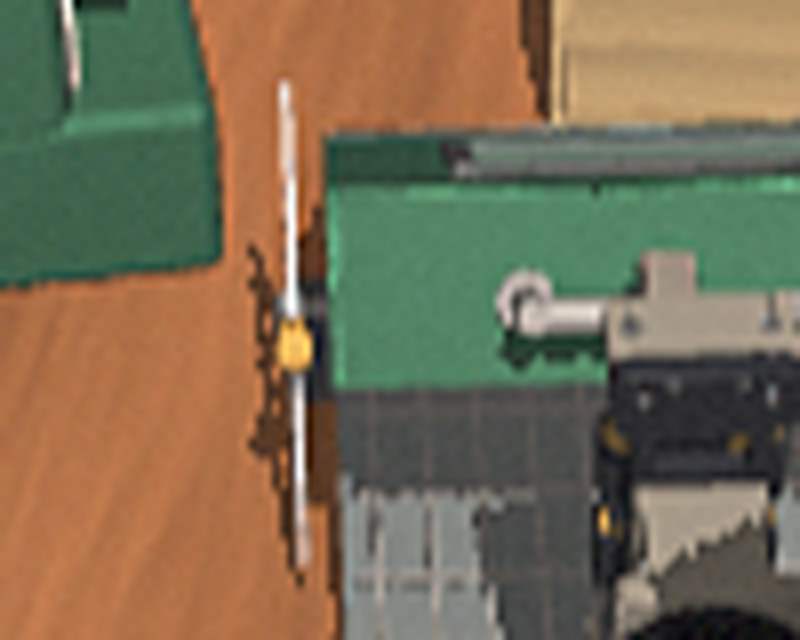

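The needle shows as a dark line ending near crop (420,335), at about 0.53 rad as commanded. Before the last bit I'll check the index angle in 3D, using the brass-coloured points.

```bash
python3 - <<'E'
from h import *
def loc3(W):
    D=W-HG;return -D@DX,D@UZ,D@DYY
for c,bx in (('scene',(205,222,148,166)),('side',(86,100,222,232))):
    p,W=cloud(c)
    h=cv2.cvtColor(p,cv2.COLOR_RGB2HSV)
    m=np.zeros(p.shape[:2],bool);m[bx[0]:bx[1],bx[2]:bx[3]]=1
    m&=(h[...,0]>10)&(h[...,0]<30)&(h[...,1]>110)&(h[...,2]>70)
    f,z,y=loc3(W)
    m&=(y>.1)&(y<.2)&(z>.03)
    r=np.hypot(f,z);t=np.arctan2(z,f)
    print(c,m.sum())
    for a,b in ((.13,.155),(.155,.165),(.165,.175),(.175,.185),(.185,.2),(.2,.22)):
        k=m&(r>a)&(r<b)
        if k.any(): print(a,b,k.sum(),'th',np.round([t[k].min(),np.median(t[k]),t[k].max()],3),'y',np.round([y[k].min(),np.median(y[k]),y[k].max()],3))
    v,u=np.nonzero(m); print(np.c_[u,v,np.round(r[m]*1000),np.round(t[m]*100),np.round(y[m]*1000)].astype(int)[::2].tolist()) if c=='side' else 0
# needle: dark thin points in quadrant plane
p,W=cloud('scene');f,z,y=loc3(W);r=np.hypot(f,z);t=np.arctan2(z,f)
g=p.max(2);k=(r>.05)&(r<.15)&(y>.135)&(y<.16)&(t>.2)&(t<.9)
print('plane pts',[(round(float(rr)),round(float(tt),2),int(gg)) for rr,tt,gg in zip(r[k]*1000,t[k],g[k])][:60])
E
```

```text
scene 64
0.13 0.155 2 th [0.57  0.584 0.597] y [0.148 0.15  0.151]
0.155 0.165 18 th [0.5   0.595 0.633] y [0.132 0.15  0.152]
0.165 0.175 16 th [0.521 0.605 0.631] y [0.142 0.149 0.152]
0.175 0.185 15 th [0.531 0.587 0.604] y [0.141 0.148 0.153]
0.185 0.2 13 th [0.547 0.576 0.602] y [0.14  0.146 0.153]
side 24
0.165 0.175 7 th [0.495 0.589 0.608] y [0.143 0.146 0.15 ]
0.175 0.185 4 th [0.527 0.568 0.577] y [0.146 0.149 0.149]
0.185 0.2 13 th [0.511 0.544 0.577] y [0.14  0.143 0.149]
[[225, 90, 174, 61, 149], [227, 90, 170, 61, 143], [226, 91, 172, 59, 146], [225, 92, 181, 58, 149], [227, 92, 186, 58, 143], [225, 93, 183, 56, 149], [227, 93, 187, 56, 143], [225, 94, 185, 54, 149], [227, 94, 187, 54, 143], [225, 95, 184, 53, 149], [227, 95, 186, 53, 143], [225, 96, 167, 50, 150]]
plane pts [(149, 0.9, 172), (150, 0.88, 166), (148, 0.89, 123), (149, 0.87, 144), (147, 0.85, 155), (149, 0.84, 180), (149, 0.79, 161), (139, 0.89, 84), (144, 0.88, 73), (145, 0.86, 95), (142, 0.83, 106), (146, 0.82, 117), (145, 0.8, 113), (132, 0.89, 90), (134, 0.87, 89), (137, 0.86, 82), (137, 0.84, 88), (139, 0.82, 85), (138, 0.8, 67), (143, 0.79, 67), (140, 0.76, 91), (144, 0.75, 118), (149, 0.75, 123), (149, 0.71, 156), (149, 0.69, 175), (148, 0.66, 158), (129, 0.81, 79), (132, 0.79, 90), (137, 0.79, 67), (135, 0.76, 86), (135, 0.74, 88), (139, 0.73, 86), (142, 0.72, 84), (145, 0.71, 94), (144, 0.68, 107), (145, 0.67, 119), (149, 0.66, 137), (148, 0.63, 182), (150, 0.62, 80), (130, 0.74, 80), (131, 0.72, 78), (135, 0.71, 88), (133, 0.68, 84), (135, 0.66, 85), (140, 0.66, 85), (141, 0.64, 83), (141, 0.62, 82), (145, 0.62, 117), (147, 0.6, 65), (130, 0.66, 81), (134, 0.65, 81), (137, 0.64, 86), (137, 0.62, 86), (137, 0.6, 80), (141, 0.59, 87), (139, 0.56, 85), (142, 0.54, 87), (131, 0.58, 86), (132, 0.56, 87), (135, 0.55, 87)]
```

Brass saddle spans 0.50–0.633 rad (a 20 mm saddle would be 0.13), so its centre is about 0.567. The networks say 0.575, so I'll set 0.57 and compare.

```bash
python3 - <<'E'
from h import *
P,R=hpose(.570,-1);env.movel(P,R,rate=.03);env.pause(.3);s=env.sense();print(s['gripper_width'],s['wrist_force'],s['ee_pos']-P)
def ang(a): D=np.array(a)-HG;return round(float(np.arctan2(D@UZ,-D@DX)),3),round(float(np.hypot(D@UZ,D@DX)),4)
for c in ('scene','side')*2:
    p,W=viewer.read_camera(c)
    for n in ['needle_tip','index_mark','hood_handle']: print(c,n,[(round(r['score'],2),ang(r['at'])) for r in tip_of(c,n)][:2])
    if c=='scene': save('l3',p,(185,245,110,190),10)
    else: save('l3s',p)
print(env.sense()['t'],plate(cloud('side')[1],CC))
E
```

```text
0.011183120422472475 [-0.9675  2.7699 -8.1021] [ 0.      0.     -0.0001]
scene needle_tip []
scene index_mark [(0.61, (-0.072, 0.5614)), (0.44, (0.566, 0.1487))]
scene hood_handle [(0.65, (0.668, 0.3201)), (0.56, (-0.076, 0.4945))]
side needle_tip [(0.92, (0.56, 0.1492))]
side index_mark [(0.36, (0.569, 0.1492))]
side hood_handle [(0.74, (0.652, 0.3185)), (0.45, (0.568, 0.1492))]
scene needle_tip [(0.68, (0.576, 0.1501)), (0.63, (-0.081, 0.5561))]
scene index_mark [(0.53, (0.562, 0.1479))]
scene hood_handle [(0.68, (0.667, 0.3218))]
side needle_tip [(0.67, (0.57, 0.1489))]
side index_mark [(0.43, (0.554, 0.1508)), (0.21, (-0.085, 0.5604))]
side hood_handle [(0.89, (0.651, 0.3251))]
36.325 (array([0.5396, 0.0627]), (122.69683074951172, 128.63279724121094), 5.728630065917969, np.float64(0.020659818235829963))
```

View pics/l3.png

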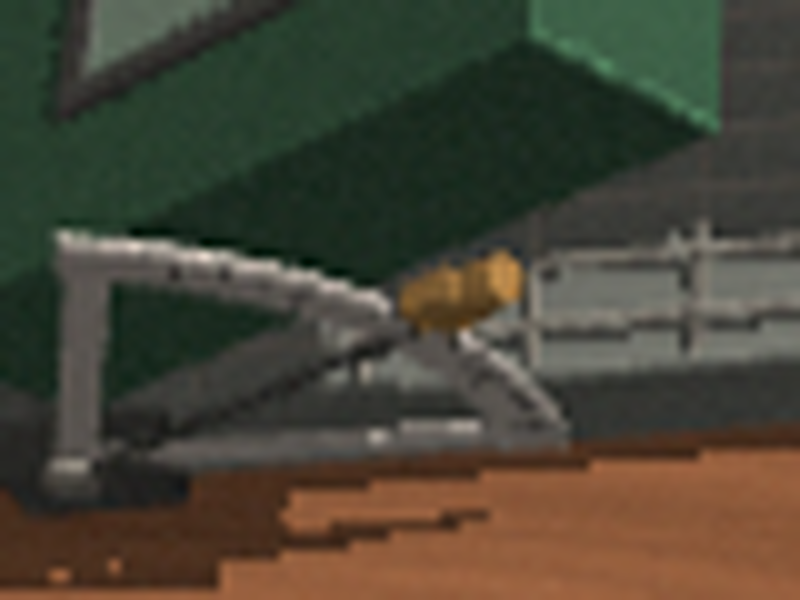

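View pics/l2w.png

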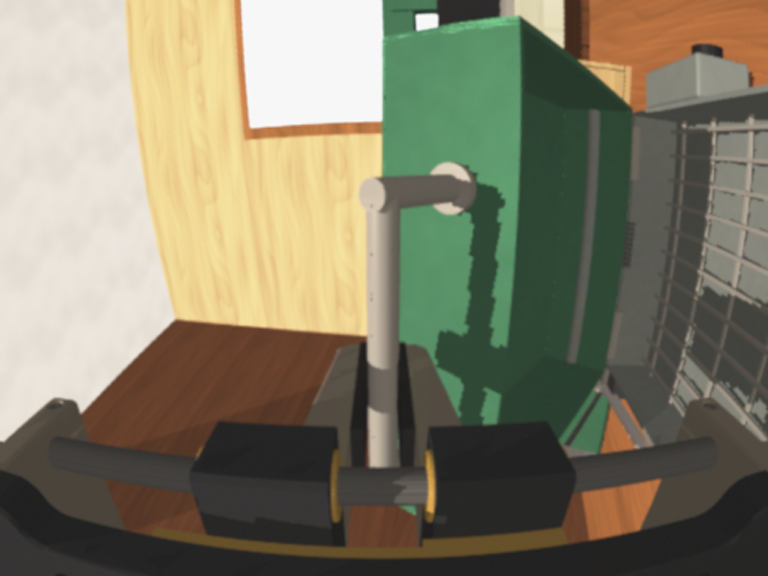

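The needle (nets 0.560–0.576, kinematics 0.570) and index (median 0.569, brass centre 0.567) agree. I'll do a last scene check and hand in.

```bash
python3 - <<'E'
from h import *
p,C=cloud('scene');save('fin',p,s=1.5)
for h in ((-.031,.031),(.031,.031),(.031,-.031),(-.031,-.031)): print(hole(*h),ball(C,hole(*h),.034)[0])
print(plate(C,CC)); s=env.sense();print(s['gripper_width'],s['wrist_force'],s['t'])
workorder.finish_job();print('done')
E
```

```text
[0.505  0.0884] [0.4958 0.0856 0.1679]
[0.5667 0.0947] [0.5671 0.0948 0.034 ]
[0.573 0.033] [0.5734 0.0337 0.0342]
[0.5113 0.0267] [0.5109 0.0271 0.0346]
(array([0.5399, 0.0614]), (127.16403198242188, 125.11561584472656), 5.745384693145752, np.float64(0.02244548678733327))
0.010816946812269903 [-1.6625  3.0996 -7.9632] 36.425
the job is handed in; nothing more can be done
done
```

View pics/fin.png

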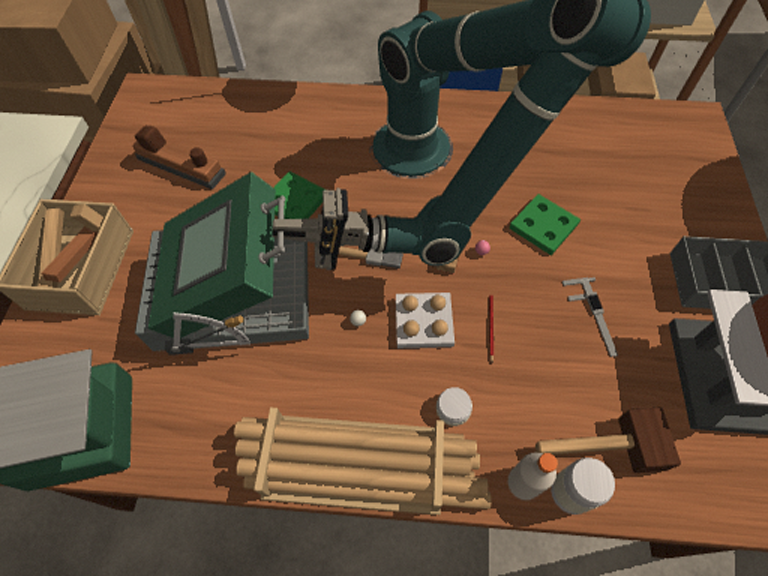

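The three loose knobs are in the carrier's empty pockets, and the arm is holding the hood up with the needle at the index. I handed the job in at t = 36.4 s, with the gripper still closed on the handle.

- **Knobs and carrier:** after placing, all four ball centres were within about 0.5 mm of their pockets. The carrier is where it was, to about 1 mm. The last sphere fit on knob_d failed because the arm was in its field of points. The final picture shows knob_d in place, and the fits on the three placed knobs agreed.
- **Hood:** I stopped at 0.570 rad by kinematics and never commanded it beyond that. The networks put the needle at 0.560–0.576 rad. They put the index at 0.554–0.578 rad (median 0.569), and the brass saddle's measured centre is about 0.567. That leaves about 0.01 rad of uncertainty between needle and index.
- **Forces:** the wrist force was about 9 N while holding, and stayed around 10 N or less in the checks during the lift.
- **Other things:** the bystanders and look-alikes look unmoved in the final picture; I did not measure them.

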